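# Find the socket that fits the grinder's spindle nut

### The arm

A 6-joint arm with a two-finger parallel gripper is mounted at the origin on a cart in front of the work surface, level with it; the furniture and walls round the work are solid. World frame = base frame: x ahead of the robot, y to its left, z up, the work surface at z = 0. Lengths are in mm, angles in rad, forces in N, time in s.
With the tool pointing down it reaches from about 325 to 875 mm from the base axis. Payload 4.4 kg.
Tool frame: the origin (TCP) lies on the centre line of the jaws, within the pads' length; the fingertips stand ahead of it and the grasp point (between the pads) lies 6 mm ahead of it (ctrl.tcp_to_tips is the z of the fingertips in the tool frame, in mm); z points along the fingers, y is the line along which they close (so a half turn about z gives the same grasp; the last joint's range is limited). The gripper opens to 85 mm and grips with 20 to 120 N. Pads are 22 mm wide; open, the fingers measure 114 mm over their backs; the gripper's body (76 mm by 85 mm) begins 54 mm behind the grasp point. The pads swing forward as they close: fully open they stand 13 mm farther back than shut.
Start: joints at [-1.48, 0.207, 1.542, -0, 1.393, -0.15], TCP at [137.671, -558.278, 256.282] pointing down, gripper open.
Joint ranges: [-2.73, 2.73], [-0.86, 2.22], [0.23, 2.46], [-1.11, 4.25], [0.08, 2.63], [-2.82, 2.82]. Speed limits (rad/s): [2.79, 2.79, 3.14, 3.14, 3.14, 3.14].

### API

Orientations are given as a 3x3 rotation matrix whose columns are the frame's x, y, z axes.
In Python, from plant import ctrl, sensors, optics gives the robot as it stands. Calls block until the motion is done:
- ctrl.move_ptp(position, orientation): joint-space move of the TCP to a pose.
- ctrl.move_l(position, rot=None, vel=150, threshold=None): straight line of the TCP; rot=None keeps the orientation; vel is the mean speed in mm/s. With threshold (N) it stops when the force on the tool has changed by that much, and returns True; else False.
- ctrl.set_joints(angles): joint-space move.
- ctrl.gripper_to(opening, force=None): finger opening in mm; force is the grip in N (None keeps the last); returns when the fingers have stopped.
- ctrl.hold(seconds).
- ctrl.solve_ik(position, orientation): joint angles nearest the present ones, or None.
- sensors.read_state(): the state.
- optics.grab_frame(name): name is "scene" or "side" or "wrist"; returns (picture, depth): 384x512x3 uint8, red, green, blue; 384x512 float32, mm along the optical axis (not along the pixel's ray), 0 where there is no reading.
- optics.camera_params(name): a dict with "mtx" (3x3 intrinsics, pixels), "R" (3x3) and "t" (3): a world point X has camera coordinates R X + t; the wrist camera has in their place "T_tool_cam" (4x4, takes a point from camera to tool coordinates, whose origin is the TCP and whose axes are the flange's). Camera axes: x right, y down, z forward; pixel columns grow to the right and rows downward; lengths in mm; the calibration is good to about 2 mm. A picture is of the moment at which its call begins: read the wrist's pose just before it. camera_params takes no time and is no camera call.
A pose or a line that the arm cannot do raises ctrl.MotionError and nothing moves.
- ctrl.finish_job(): hands the job in; it is judged then, once.
The state is a dict: "t": time; "q": joint angles; "qvel": joint speeds; "tau": joint torques, N m; "eef_pos": TCP position; "eef_rot": TCP orientation; "force": force on the tool from outside, world axes, zero at the start; "wrist_torque": the same for the moment, N m; "grip_width": finger opening in mm; "grasp_force": force on a finger pad.
Only numpy, scipy, OpenCV 4.12 (cv2) and the standard library are available. Lean on these libraries where they do the work, as an engineer would, in place of code of your own. Each camera call takes 0.05 s, during which the arm holds its last target. There are 200 camera calls.

### The job

Make the clamped air grinder safe by squeezing its red throttle lever fully home against the handle and letting it spring back. Then try the sockets from the rack on the grinder's brass spindle nut until you find the one that goes fully down over the nut, standing any that do not fit back upright on a peg of the rack. Finish while still gripping the fitting socket and pressing it lightly down, fully seated on the nut; do not let go of it, and leave the tub and the red screwdriver where they are.

Things in the scene. Friction and masses are not known exactly. Their poses are not given: they have to be found in the camera images.
- grinder: blue right-angle air grinder fixed in a grey stand (base 72x250x10 mm). Origin: on the bench below its upright spindle, z up. Head 46 mm across at the origin; handle 36 mm thick runs along +y, axis 62 mm above the bench, to y = 202 mm. Saddles under it at y = 24-48 and 168-192 mm; between y = 55 and 150 mm it is free all round, 34 mm air below. The nut's flats face its +x and -x and every 60 deg
- nut_seat (a point): centre of a flat flange 42 mm wide, 92 mm above the bench, where the fixed brass hex nut stands: 22 mm across flats, 14 mm high (top 4 mm coned), a 10 mm thread end 5 mm above it. The fitting socket is 1.8 mm wider (about 8 deg of turn allowed) and comes down until its rim rests on this flange; one too small stops with its rim on the nut's cone, 10 to 13 mm higher
- lever (a joint): red throttle lever on the handle's -x side, hinged about the vertical at the grinder's y = 160 mm, free end towards the head. 0 = sprung out (rest), 0.19 rad = fully home; held home it takes about 9 N at lever_pad and springs back by itself
- lever_pad (a point): point on the lever where to press, 75 mm from its hinge; the lever is 5 mm thick and 14 mm high (55 to 69 mm above the bench). Fingers from above, one each side of handle and lever here: the pair is about 62 mm wide at rest, 48 mm squeezed home
- squeeze_point (a point): fixed point of the grinder, 62 mm above the bench (handle axis height), midway between the handle's far side and the sprung-out lever at lever_pad; axes as the grinder's. Close the fingers along x here
- rack: red steel bar 56x200x12 mm fixed on the bench with three upright pegs 10 mm thick and 15 mm high at y = -66, 0 and +66 mm along it. Origin: centre of its underside, z up. A socket on a peg has its rim on the bar's top, 12 mm above the bench
- hexsocket_a: a socket, one of three that look the same: steel, round part 36 mm wide and 36 mm high, then a dark hex grip 24 mm across flats up to 72 mm; 0.12 kg. Stands mouth down over a rack peg. Origin: centre of the mouth rim (underside), z up. Hex mouth hidden, 22 mm deep; mouth and grip both have flats facing body x and every 60 deg. Only one of the three fits the nut; name and place do not tell which
- hexsocket_b: a socket, one of three that look the same: steel, round part 36 mm wide and 36 mm high, then a dark hex grip 24 mm across flats up to 72 mm; 0.12 kg. Stands mouth down over a rack peg. Origin: centre of the mouth rim (underside), z up. Hex mouth hidden, 22 mm deep; mouth and grip both have flats facing body x and every 60 deg. Only one of the three fits the nut; name and place do not tell which
- hexsocket_c: a socket, one of three that look the same: steel, round part 36 mm wide and 36 mm high, then a dark hex grip 24 mm across flats up to 72 mm; 0.12 kg. Stands mouth down over a rack peg. Origin: centre of the mouth rim (underside), z up. Hex mouth hidden, 22 mm deep; mouth and grip both have flats facing body x and every 60 deg. Only one of the three fits the nut; name and place do not tell which
- paste_tub: white round plastic tub with lid, 78 mm across, 31 mm high, loose bystander; origin: centre of its underside
- driver_red: red-handled screwdriver, 165 mm long, lying loose, bystander; origin: under its middle
Not all that is in view belongs to the job. What is shaped like the hexsocket_a but blue is not meant.

How it is judged:
By the outcome, as a careful person would: the job done as asked, in the order asked, and still so for the second after the job is handed in, while the arm keeps its last pose, push and grip.
It also fails if it takes over 72 s, if anything falls off the work surface, if the arm or the gripper's body presses on something with over 40 N, if the wrist force passes 120 N, or if a joint passes its speed limit or range.

## Working session

There is one attempt and no reset: what is moved stays moved. The work goes in short steps, each a Python script; the robot and the scene stay as the last script left them, time stands still between calls to the robot, and variables do not carry over. Pictures are saved under pics/ and viewed, at most 10 in all, crops included, and the job is handed in when it is done.

```bash
ls; mkdir -p pics
python3 - <<'E'
from plant import ctrl,sensors,optics
import cv2,numpy as np
for n in("scene","side"):
    p,d=optics.grab_frame(n); np.savez(f"pics/{n}0.npz",p=p,d=d); cv2.imwrite(f"pics/{n}0.png",p[:,:,::-1])
    c=optics.camera_params(n); print(n,c["mtx"].round(1).tolist(),(-c["R"].T@c["t"]).round(0),c["R"].round(3).tolist())
c=optics.camera_params("wrist"); print(c["mtx"].round(1).tolist(),c["T_tool_cam"].round(3).tolist(),ctrl.tcp_to_tips)
s=sensors.read_state();print(s["eef_rot"].round(3).tolist(),s["t"])
a=[cv2.imread(f"pics/{n}0.png") for n in("scene","side")]
cv2.imwrite("pics/both0.png",cv2.resize(np.vstack(a),(400,600)))
E
```

```text
pics
scene [[371.9, 0.0, 256.5], [0.0, 371.9, 191.3], [0.0, 0.0, 1.0]] [ 210. -625.  508.] [[0.908, -0.418, 0.024], [-0.193, -0.468, -0.862], [0.371, 0.779, -0.506]]
side [[361.3, 0.0, 255.7], [0.0, 361.3, 190.7], [0.0, 0.0, 1.0]] [ 459. -794.  390.] [[0.993, -0.118, 0.01], [-0.034, -0.371, -0.928], [0.113, 0.921, -0.373]]
[[345.9, 0.0, 254.8], [0.0, 345.9, 192.9], [0.0, 0.0, 1.0]] [[0.001, -0.951, -0.31, 80.35], [1.0, 0.0, 0.001, 0.569], [-0.001, -0.31, 0.951, -116.834], [0.0, 0.0, 0.0, 1.0]] 25.0
[[0.971, 0.239, -0.0], [0.239, -0.971, 0.002], [0.0, -0.002, -1.0]] 0.1
```

View pics/scene0.png

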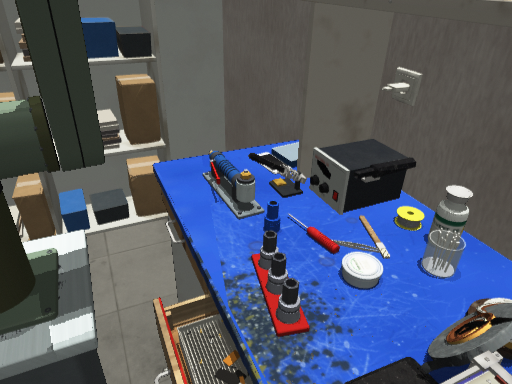

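View pics/side0.png

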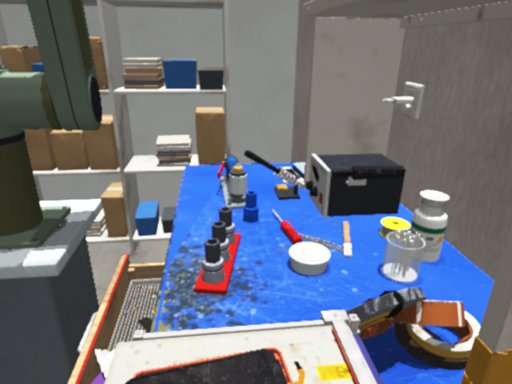

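The scene picture shows the red rack at (280,295) with three dark-gripped sockets, tops at about (269,237), (277,260) and (289,285). The blue look-alike is at (272,215). The grinder runs from (215,160) to its head at (243,190), with the brass nut at (245,174). The tub is at (362,269) and the screwdriver at (315,232). The side view agrees: sockets at (212,255), (219,235), (226,218) and the nut at (237,172).

Possible confusions:
- **Sockets:** three dark-gripped ones on the red rack are the candidates. The blue one at (272,215) is the decoy and is rejected.
- **Lever:** the red part at (212,160) beside the blue grinder, as opposed to the red screwdriver at (315,232) or the rack.

```bash
cat > h.py <<'E'
from plant import ctrl,sensors,optics
import cv2,numpy as np
def down(yaw):  # tool y axis (closing line) at angle yaw in the world, z down
    y=np.array([np.cos(yaw),np.sin(yaw),0]);z=np.array([0,0,-1.]);return np.c_[np.cross(y,z),y,z]
def cam(name,s=None):
    c=optics.camera_params(name);K=c["mtx"]
    if name!="wrist":return K,c["R"],c["t"]
    T=np.eye(4);T[:3,:3]=s["eef_rot"];T[:3,3]=s["eef_pos"];T=np.linalg.inv(T@c["T_tool_cam"]);return K,T[:3,:3],T[:3,3]
def onplane(C,uv,z):
    K,R,t=C;o=-R.T@t;uv=np.atleast_2d(uv).astype(float)
    d=(R.T@np.linalg.inv(K)@np.c_[uv,np.ones(len(uv))].T).T
    return o+d*((z-o[2])/d[:,2])[:,None]
def cloud(C,d):
    K,R,t=C;v,u=np.mgrid[:d.shape[0],:d.shape[1]]
    P=np.stack([(u-K[0,2])/K[0,0]*d,(v-K[1,2])/K[1,1]*d,d],-1);return (P-t)@R
def tri(Cs,uvs):
    A=0;b=0
    for (K,R,t),uv in zip(Cs,uvs):
        o=-R.T@t;d=R.T@np.linalg.inv(K)@np.r_[uv,1];d/=np.linalg.norm(d);M=np.eye(3)-np.outer(d,d);A=A+M;b=b+M@o
    return np.linalg.solve(A,b)
def snap(n):
    s=sensors.read_state();p,d=optics.grab_frame("wrist");np.savez(f"pics/{n}.npz",p=p,d=d,pos=s["eef_pos"],rot=s["eef_rot"]);cv2.imwrite(f"pics/{n}.png",p[:,:,::-1]);return p,d,cam("wrist",s)
def load(n):
    f=np.load(f"pics/{n}.npz");return f["p"],f["d"],cam("wrist",dict(eef_pos=f["pos"],eef_rot=f["rot"]))
E
python3 - <<'E'
from h import *
f=np.load("pics/scene0.npz");X=cloud(cam("scene"),f["d"])
for n,(u,v) in dict(s1=(269,235),s2=(277,258),s3=(289,284),nut=(245,173),rackfar=(256,258),racknear=(290,328),lev=(212,160),tail=(215,157),blue=(272,204),tub=(362,262),hh=(290,172),box=(345,150),boxl=(318,165),bluebox=(290,150)).items(): print(n,X[v,u].round(0))
E
```

```text
s1 [ 476. -127.   82.]
s2 [ 459. -192.   83.]
s3 [ 448. -255.   83.]
nut [517.  84. 104.]
rackfar [ 463. -101.   10.]
racknear [ 441. -281.   12.]
lev [491. 251.  68.]
tail [502. 256.  73.]
blue [539. -15.  70.]
tub [ 637. -213.   29.]
hh [723. 223.  -1.]
box [789.  71. 123.]
boxl [715.  76.  92.]
bluebox [773. 317.  24.]
```

Run:
```python
from h import *
for n,p in dict(r1=(450,-160,290),r2=(450,-225,290),g2=(500,180,290),g1=(500,90,290)).items():
    ctrl.move_ptp(p,down(-np.pi/2)); ctrl.hold(.15); snap(n)
s=sensors.read_state();print(s["t"],s["q"].round(2))
a=[cv2.imread(f"pics/{n}.png") for n in("r1","r2","g2","g1")]
cv2.imwrite("pics/m1.png",cv2.resize(np.vstack([np.hstack(a[:2]),np.hstack(a[2:])]),(800,600)))
```

```text
5.0667 [0.01 0.04 1.66 0.   1.44 1.58]
```

View pics/m1.png

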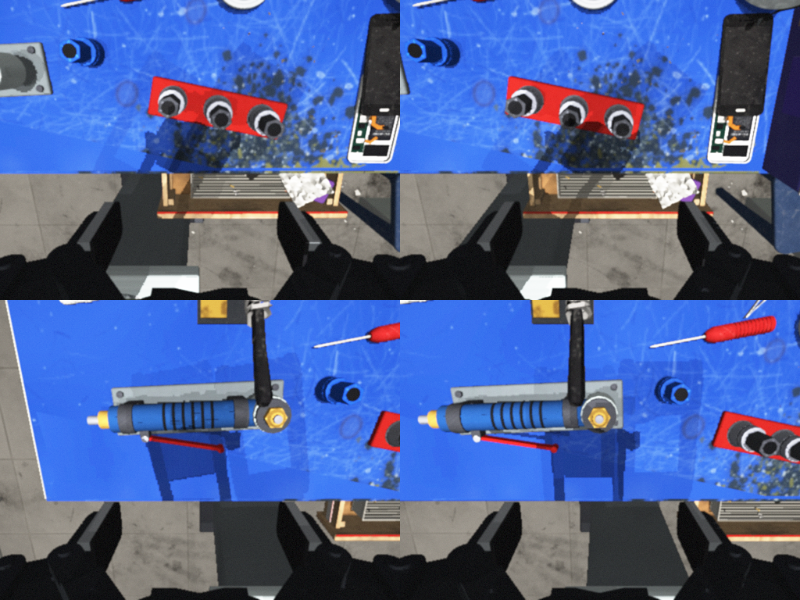

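The upper pair shows the rack with three dark grips at r1 (170,103), (218,117), (268,127) in montage pixels, and the blue decoy at (82,52). The lower pair shows the grinder with its nut at (275,418) in g2 and (600,418) in g1, and the red lever below it at (150–222,440–449) in g2. A black rod from another fixture reaches over near the head at g1 (575,310–400), so I need its height.

Run:
```python
from h import *
for n in("g1","g2"):
    p,d,C=load(n);X=cloud(C,d);h=cv2.cvtColor(p,cv2.COLOR_RGB2HSV).astype(int);H,S,V=[h[...,i] for i in range(3)];Z=X[...,2]
    ok=(d>0)&(X[...,0]>400)&(X[...,1]>20)
    # rod profile
    rod=ok&(X[...,0]>545)&(X[...,0]<680)&(V<70)&(Z>15)&(X[...,1]<200)
    for x in range(530,700,15):
        m=ok&(V<80)&(S<120)&(Z>20)&(abs(X[...,0]-x)<4)&(X[...,1]<170)&(X[...,1]>60)
        if m.sum()>3: print(n,"rod",x,X[m].min(0).round(),X[m].max(0).round())
    red=ok&((H<6)|(H>174))&(S>150)&(V>90)&(Z>30)
    k,l,st,ce=cv2.connectedComponentsWithStats(red.astype(np.uint8))
    for i in range(1,k):
        if st[i,4]>30:
            Q=X[l==i];print("red",st[i],Q.min(0).round(),Q.max(0).round(),np.median(Q[:,2]).round(1))
    br=ok&(H>14)&(H<32)&(S>110)&(V>90)&(Z>85)
    k,l,st,ce=cv2.connectedComponentsWithStats(br.astype(np.uint8))
    for i in range(1,k):
        if st[i,4]>30: Q=X[l==i];print("brass",st[i],ce[i].round(1),Q.min(0).round(),Q.max(0).round(),np.percentile(Q[:,2],[10,50,90]).round(1))
    bl=ok&(H>95)&(H<125)&(S>80)&(Z>50)&(Z<95)&(X[...,0]<560)&(X[...,1]>100)
    Q=X[bl];print("handle",Q.min(0).round(),Q.max(0).round(),Q.mean(0).round(1))
    for y in range(120,250,15):
        q=Q[abs(Q[:,1]-y)<4]
        if len(q)>10: print(y,q[:,0].min().round(1),q[:,0].max().round(1),q[:,2].max().round(1),end=" | ")
    print()
a=[cv2.resize(load(n)[0][r[0]:r[1],r[2]:r[3],::-1],(780,290),interpolation=3) for n,r in dict(g2=(60,220,0,430),g1=(60,220,0,430)).items()]
cv2.imwrite("pics/m2.png",np.vstack(a))
```

```text
g1 rod 530 [526. 118.  70.] [534. 163.  79.]
g1 rod 545 [541. 105. 131.] [549. 123. 140.]
g1 rod 560 [556. 105. 121.] [564. 122. 137.]
g1 rod 575 [571. 106. 113.] [578. 120. 126.]
g1 rod 590 [586. 107. 101.] [594. 120. 116.]
g1 rod 605 [601. 108.  89.] [609. 120. 106.]
g1 rod 620 [616. 108.  81.] [624. 121.  98.]
g1 rod 635 [631. 109.  82.] [636. 127.  90.]
red [104 174  97  21 482] [469. 146.  62.] [489. 244.  71.] 67.5
brass [241 137  28  27 454] [254.7 149.5] [507.  78.  90.] [532. 103. 109.] [ 99.9 102.7 105.3]
handle [476. 100.  54.] [537. 322.  91.] [517.5 204.1  74.5]
120 502.9 528.9 80.1 | 135 501.7 535.7 80.3 | 150 476.3 535.1 79.8 | 165 477.1 534.7 79.5 | 180 479.1 533.8 79.7 | 195 481.5 533.5 80.5 | 210 483.4 532.5 79.6 | 225 485.8 531.8 80.1 | 240 488.0 531.6 80.2 | 
g2 rod 530 [526. 101.  20.] [534. 164.  92.]
g2 rod 545 [541.  93.  86.] [549. 123. 139.]
g2 rod 560 [556. 105. 122.] [564. 122. 137.]
g2 rod 575 [571. 107. 116.] [579. 121. 126.]
g2 rod 590 [586. 109. 106.] [594. 122. 117.]
g2 rod 605 [601. 110.  96.] [609. 122. 107.]
g2 rod 620 [616. 110.  86.] [624. 122.  97.]
g2 rod 635 [631. 109.  64.] [638. 128.  89.]
red [191 174  95  21 443] [469. 147.  61.] [489. 243.  71.] 67.6
brass [338 137  30  27 469] [351.6 149.6] [507.  75.  89.] [532. 103. 109.] [ 98.6 102.4 105.4]
handle [476. 101.  55.] [537. 323.  81.] [518.2 202.4  74.6]
120 506.2 536.8 80.1 | 135 502.2 536.5 81.4 | 150 475.9 535.8 80.0 | 165 477.2 534.8 80.0 | 180 500.0 534.3 79.5 | 195 482.2 533.3 79.6 | 210 499.4 533.0 79.4 | 225 498.1 532.1 79.7 | 240 494.3 531.3 79.2 |
```

View pics/m2.png

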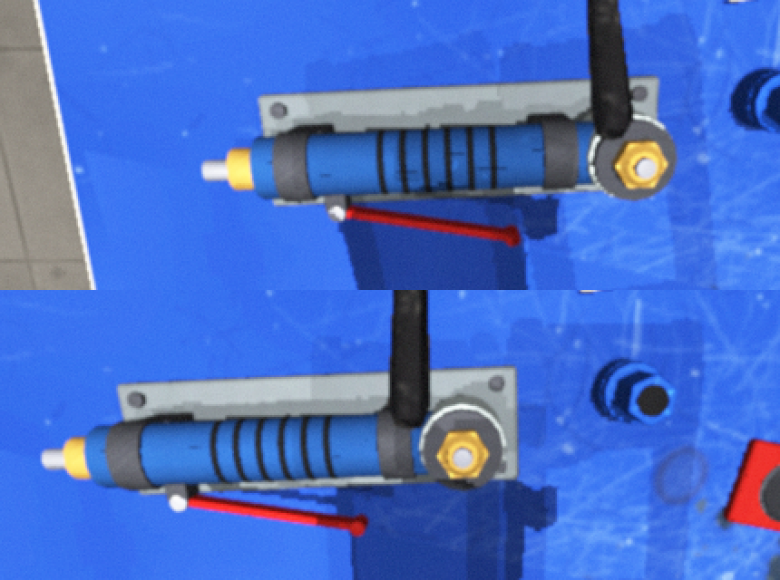

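The crops confirm the choices. The lever is the thin red bar in g2, from hinge (337,212) to tip (515,238). The hex brass nut is at (643,166). The rod's free end stops beside the head at (612,130), about 140 mm high, and must be avoided. Next I take two opposite-yaw views of the nut so that any calibration bias cancels.

Run:
```python
from h import *
for n,y in dict(n1=-np.pi/2,n2=np.pi/2).items():
    ctrl.move_ptp((519,91,225),down(y)); ctrl.hold(.2); snap(n)
print(sensors.read_state()["t"])
out=[]
for n in("n1","n2"):
    p,d,C=load(n);h=cv2.cvtColor(p,cv2.COLOR_RGB2HSV).astype(int);H,S,V=[h[...,i] for i in range(3)]
    X=cloud(C,d)
    m=((H>14)&(H<33)&(S>100)&(V>80)&(abs(X[...,0]-519)<25)&(abs(X[...,1]-91)<25)).astype(np.uint8)
    c=max(cv2.findContours(m,0,1)[0],key=cv2.contourArea);hu=cv2.convexHull(c)
    M=cv2.moments(hu);uv=(M["m10"]/M["m00"],M["m01"]/M["m00"]);print(n,np.round(uv,1),onplane(C,uv,100).round(1))
    Q=onplane(C,hu[:,0],100);print("hull ext",np.ptp(Q,axis=0).round(1))
    q=Q[:,:2]-onplane(C,uv,100)[0,:2];r=np.hypot(*q.T);a=np.degrees(np.arctan2(q[:,1],q[:,0]));print(sorted([(round(x),round(y,1)) for x,y in zip(a,r) if y>11.8]))
    out.append((C,uv))
    # cylindrical head: flange circle from depth
    F=X[(abs(X[...,2]-92)<2.5)&(np.hypot(X[...,0]-519,X[...,1]-91)<27)];print("flange",len(F),F.min(0).round(1),F.max(0).round(1),np.median(F[:,2]))
    # rod points
    rm=(V<80)&(S<130)&(X[...,2]>115)&(X[...,0]<575)&(X[...,1]<150)&(X[...,1]>70)&(d>0);F=X[rm]
    if len(F): dd=np.hypot(F[:,0]-519,F[:,1]-91);print("rod",F.min(0).round(1),F.max(0).round(1),"mind",dd.min().round(1),F[dd.argmin()].round(1))
print("tri",tri(*zip(*out)).round(1))
a=[load(n)[0][90:290,120:390,::-1] for n in("n1","n2")]
cv2.imwrite("pics/m3.png",cv2.resize(np.hstack(a),None,fx=1.45,fy=1.45,interpolation=3))
```

```text
8.5917
n1 [255.5 193.3] [[519.4  91.3 100. ]]
hull ext [25.  24.6  0. ]
[(-171, np.float64(12.6)), (-151, np.float64(13.3)), (-146, np.float64(13.0)), (-134, np.float64(12.1)), (-96, np.float64(12.4)), (-89, np.float64(12.3)), (-34, np.float64(12.4)), (-21, np.float64(13.5)), (25, np.float64(13.0)), (34, np.float64(12.4)), (89, np.float64(12.3)), (100, np.float64(12.5)), (147, np.float64(13.0)), (156, np.float64(13.7))]
flange 1376 [498.2  70.9  89.5] [539.7 112.4  94.4] 91.26681028429428
rod [507.7  70.1 115.2] [575.  150.  286.9] mind 9.4 [528.1  93.4 275.9]
n2 [254.6 193. ] [[519.3  90.3 100. ]]
hull ext [24.8 24.3  0. ]
[(-171, np.float64(12.4)), (-152, np.float64(13.1)), (-147, np.float64(12.8)), (-90, np.float64(12.2)), (-79, np.float64(12.4)), (-29, np.float64(13.4)), (-24, np.float64(13.8)), (-15, np.float64(13.0)), (28, np.float64(13.3)), (33, np.float64(13.0)), (45, np.float64(12.1)), (83, np.float64(12.2)), (94, np.float64(12.1)), (141, np.float64(11.9)), (156, np.float64(13.4))]
flange 1405 [499.1  69.2  89.5] [540.6 110.5  94.5] 91.24060458019738
rod [500.9  70.  115.5] [575.  150.  284.6] mind 8.5 [510.5  91.4 273.4]
tri [519.3  90.8 100. ]
```

View pics/m3.png

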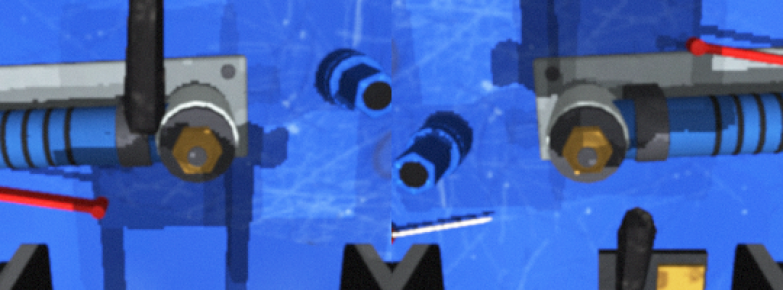

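The left half shows the nut at (198,152) and the lever tip at (100,208). The right half, from the opposite yaw, shows the nut at (588,155) and the rod end at (637,210), clear of the nut. The two nut positions agree within 1 mm, giving (519.3, 90.8). Now the squeeze.

```bash
cat >> h.py <<'E'
NUT=np.array([519.3,90.8]);GY=np.radians(2.9)
def G(x,y,z):
    c,s=np.cos(GY),np.sin(GY);return np.array([NUT[0]+c*x-s*y,NUT[1]+s*x+c*y,z])
E
python3 - <<'E'
from h import *
for n in("n1","n2","g1"):
    p,d,C=load(n);X=cloud(C,d);V=p.max(-1)
    F=X[(V<80)&(X[...,2]>118)&(X[...,2]<170)&(X[...,0]>520)&(X[...,0]<575)&(abs(X[...,1]-115)<20)&(d>0)]
    dd=np.hypot(F[:,0]-NUT[0],F[:,1]-NUT[1]);i=dd.argsort()[:3];print(n,F.min(0).round(1),F.max(0).round(1),dd[i].round(1),F[i[0]].round(1))
R=down(GY);S=sensors.read_state
ctrl.gripper_to(85)
ctrl.move_ptp(G(-9,85,190),R);ctrl.move_l(G(-9,85,68),vel=120,threshold=12)
print(S()["eef_pos"].round(1),S()["force"].round(1))
ctrl.gripper_to(66,force=40);print(S()["grip_width"],S()["force"].round(1))
ctrl.move_l(G(-6,85,68),vel=30);ctrl.gripper_to(40,force=40);ctrl.hold(.4);s=S();print(s["grip_width"],s["grasp_force"],s["force"].round(1))
p,d=optics.grab_frame("scene");cv2.imwrite("pics/sq.png",p[:,:,::-1])
ctrl.gripper_to(70);ctrl.move_l(G(-8,85,68),vel=30);ctrl.gripper_to(85);ctrl.hold(.3);print(S()["force"].round(1),S()["t"])
ctrl.move_l(G(-8,85,190),vel=200);print(S()["t"])
E
```

```text
n1 [535.8 105.5 118. ] [575.  124.2 140.2] [25.7 26.4 26.6] [536.7 109.8 129.7]
n2 [538.  104.8 118. ] [575.  122.3 139.8] [26.7 26.7 26.9] [538.  109.9 132.5]
g1 [536.  105.9 118.1] [575. 124. 140.] [26.2 26.3 26.9] [537.  110.2 129.9]
[506.8 175.4  68.9] [ 0.4 -0.4 -0.5]
65.92467563040073 [-3.1  0.2  3.4]
44.58845419508566 44.86974835395813 [-0.3 -1.   5.8]
[ 0.7 -0.1  0.2] 14.0333
14.7917
```

The squeeze bottomed out at 45 N with no side force, and the lever was released. Now the rack, again from opposite yaws.

Run:
```python
from h import *
for n,y in dict(k1=np.pi/2,k2=-np.pi/2).items():
    ctrl.move_ptp((462,-192,225),down(y)); ctrl.hold(.2); snap(n)
print(sensors.read_state()["t"])
for n in("k1","k2"):
    p,d,C=load(n);X=cloud(C,d);h=cv2.cvtColor(p,cv2.COLOR_RGB2HSV).astype(int);H,S,V=[h[...,i] for i in range(3)];Z=X[...,2]
    m=((d>0)&(Z>77)&(Z<95)&(X[...,1]<-90)&(X[...,1]>-300)&(X[...,0]<560)&(X[...,0]>400)).astype(np.uint8)
    k,l,st,ce=cv2.connectedComponentsWithStats(m)
    for i in range(1,k):
        if st[i,4]>60:
            Q=X[l==i];zt=np.median(Q[:,2]);c=max(cv2.findContours((l==i).astype(np.uint8),0,1)[0],key=cv2.contourArea);M=cv2.moments(cv2.convexHull(c));uv=(M["m10"]/M["m00"],M["m01"]/M["m00"])
            w=onplane(C,uv,84)[0];q=onplane(C,cv2.convexHull(c)[:,0],84)[:,:2]-w[:2]
            # hex orientation: width minimal along flats normal
            th=np.radians(np.arange(0,60,1));W=[sum(np.ptp(q@[np.cos(t+j),np.sin(t+j)]) for j in(0,np.pi/3,2*np.pi/3))/3 for t in th]
            print(n,st[i,4],np.round(uv,1),w.round(1),zt.round(1),"flat yaw",np.argmin(W),round(min(W),1),round(max(W),1))
    rm=((H<6)|(H>174))&(S>150)&(V>70)&(abs(Z-12)<8)&(X[...,1]<-60)&(X[...,0]<520);Q=X[rm]
    c=onplane(C,np.argwhere(rm)[:,::-1],12)[:,:2].astype(np.float32);print("rack",cv2.minAreaRect(c),np.median(Q[:,2]).round(1))
a=[load(n)[0][90:290,80:440,::-1] for n in("k1","k2")]
cv2.imwrite("pics/m4.png",cv2.resize(np.vstack(a),None,fx=1.5,fy=1.5,interpolation=3))
```

```text
19.8917
k1 854 [176.2 171.8] [ 448.7 -251.5   84. ] 83.1 flat yaw 18 24.7 26.8
k1 807 [259.4 186.9] [ 460.8 -187.4   84. ] 83.1 flat yaw 40 24.5 26.9
k1 804 [338.9 204.4] [ 475.2 -124.4   84. ] 83.0 flat yaw 19 25.1 27.6
rack ((461.9063720703125, -187.04360961914062), (196.80921936035156, 55.378787994384766), 78.37480926513672) 10.9
k2 883 [166.3 165.1] [ 480.6 -124.9   84. ] 83.1 flat yaw 19 24.7 27.2
k2 819 [249.  183.5] [ 466. -188.   84.] 83.1 flat yaw 41 24.5 26.8
k2 803 [330.2 198.3] [ 453.9 -252.    84. ] 83.1 flat yaw 17 24.8 27.3
rack ((466.58837890625, -188.015380859375), (196.55545043945312, 55.439903259277344), 78.42639923095703) 11.0
```

View pics/m4.png

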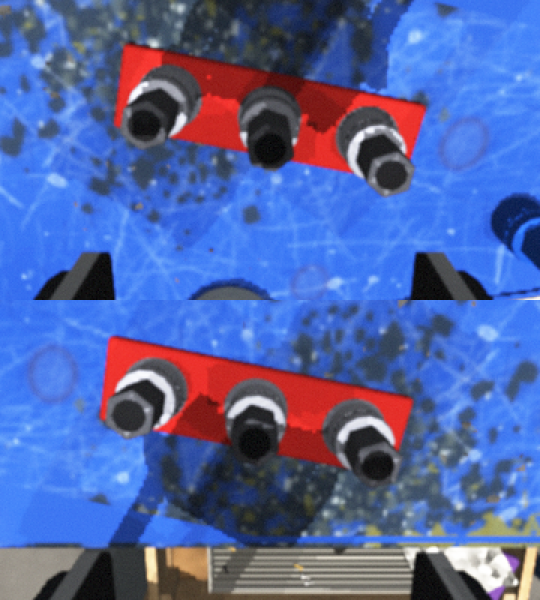

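The top view (k1) shows the grips at (147,125), (268,150) and (390,175). The bottom view (k2) shows them at (132,412), (255,440) and (378,462). All are clearly hex, dark and on the red rack. The two views disagree by 5 mm in x, so I'll check whether the arm had settled.

```bash
cat >> h.py <<'E'
def tops(p,d,C,zlo=77,zhi=95,box=(400,560,-300,-90)):
    X=cloud(C,d);Z=X[...,2];o=[]
    m=((d>0)&(Z>zlo)&(Z<zhi)&(X[...,1]<box[3])&(X[...,1]>box[2])&(X[...,0]<box[1])&(X[...,0]>box[0])).astype(np.uint8)
    k,l,st,ce=cv2.connectedComponentsWithStats(m)
    for i in range(1,k):
        if st[i,4]>60:
            c=cv2.convexHull(max(cv2.findContours((l==i).astype(np.uint8),0,1)[0],key=cv2.contourArea));M=cv2.moments(c)
            o.append((np.array([M["m10"]/M["m00"],M["m01"]/M["m00"]]),X[l==i].mean(0)))
    return o
E
python3 - <<'E'
from h import *
for n in("n1","n2","k1","k2"):
    f=np.load(f"pics/{n}.npz");print(n,f["pos"].round(2),f["rot"][2].round(4),f["rot"][:,1].round(4))
ctrl.hold(.3);r=snap("k3")
for n in("k1","k2","k3"):
    p,d,C=load(n)
    for uv,c in tops(p,d,C): print(n,uv.round(1),onplane(C,uv,84)[0,:2].round(1),c.round(1))
for n in("r1","r2"):
    p,d,C=load(n)
    for uv,c in tops(p,d,C): print(n,uv.round(1),onplane(C,uv,84)[0,:2].round(1),c.round(1))
C=[load(n)[2] for n in("r1","r2")]
T=[sorted(tops(*load(n)),key=lambda a:a[1][1]) for n in("r1","r2")]
for a,b in zip(*T): print("tri r",tri(C,[a[0],b[0]]).round(1))
Cs=cam("scene"),cam("side")
T=[]
for n,c in zip(("scene","side"),Cs):
    f=np.load(f"pics/{n}0.npz");t=sorted(tops(f["p"],f["d"],c,72),key=lambda a:a[1][1]);print(n,[(a[0].round(1),onplane(c,a[0],84)[0,:2].round(1)) for a in t])
E
```

```text
n1 [520.2   91.29 227.53] [ 4.3e-03 -1.0e-04 -1.0e+00] [ 5.e-04 -1.e+00 -1.e-04]
n2 [519.    90.98 225.02] [-0. -0. -1.] [ 0.  1. -0.]
k1 [ 462.13 -191.59  224.89] [ 1.e-04  2.e-04 -1.e+00] [-7.e-04  1.e+00  2.e-04]
k2 [ 461.99 -191.99  225.01] [ 0. -0. -1.] [ 0. -1. -0.]
k1 [176.2 171.8] [ 448.7 -251.5] [ 449.1 -251.8   82.9]
k1 [259.4 186.9] [ 460.8 -187.4] [ 461.3 -187.5   82.9]
k1 [338.9 204.4] [ 475.2 -124.4] [ 475.8 -124.    82.8]
k2 [166.3 165.1] [ 480.6 -124.9] [ 480.3 -124.5   82.9]
k2 [249.  183.5] [ 466. -188.] [ 465.7 -188.    83. ]
k2 [330.2 198.3] [ 453.9 -252. ] [ 453.5 -252.3   82.9]
k3 [166.3 165.1] [ 480.6 -124.9] [ 480.3 -124.5   82.9]
k3 [249.  183.4] [ 466.1 -188. ] [ 465.7 -188.    82.9]
k3 [330.2 198.2] [ 454.  -251.9] [ 453.6 -252.3   82.8]
r1 [214.9 136.4] [ 480.4 -124.2] [ 480.2 -124.    83. ]
r1 [282.7 151.7] [ 465.9 -187.7] [ 465.7 -187.7   83. ]
r1 [349.4 164.2] [ 453.8 -251.7] [ 453.5 -252.1   82.9]
r2 [147.6 136.3] [ 480.4 -125. ] [ 480.1 -124.7   82.9]
r2 [216.2 151.8] [ 465.8 -188.4] [ 465.6 -188.3   83. ]
r2 [283.9 164.4] [ 453.7 -252.7] [ 453.4 -252.8   83. ]
tri r [ 452.4 -253.2   78.7]
tri r [ 465.2 -188.    80.4]
tri r [ 479.7 -123.7   79.5]
scene [(array([290.4, 285.5]), array([ 447.5, -260.1])), (array([278.5, 258.7]), array([ 459.8, -195.8])), (array([269.7, 236.3]), array([ 474. , -133.1]))]
side [(array([211.5, 244. ]), array([ 450.8, -265.2])), (array([218. , 226.2]), array([ 462.8, -202. ])), (array([224.9, 211.3]), array([ 477.9, -139.6]))]
```

The n1 view was taken before the arm settled (pose off by 2.5 mm and tilted). The settled views show a constant camera bias of about 2.5 mm along the tool x axis. I'll recompute the nut from the settled views n2, g1 and g2 with that bias removed.

Run:
```python
from h import *
for n in("g1","g2","n2"):
    f=np.load(f"pics/{n}.npz");p,d,C=load(n);X=cloud(C,d);h=cv2.cvtColor(p,cv2.COLOR_RGB2HSV).astype(int);H,S,V=[h[...,i] for i in range(3)]
    sg=1 if n=="n2" else -1
    print(n,f["pos"].round(1),f["rot"][2].round(4))
    near=np.hypot(X[...,0]-521,X[...,1]-90)<27
    for nm,m,z in(("brass",(H>14)&(H<33)&(S>100)&(V>80)&near,100),("flange+nut",near&(X[...,2]>88)&(d>0),92)):
        c=cv2.convexHull(max(cv2.findContours(m.astype(np.uint8),0,1)[0],key=cv2.contourArea));M=cv2.moments(c)
        w=onplane(C,(M["m10"]/M["m00"],M["m01"]/M["m00"]),z)[0];q=onplane(C,c[:,0],z)
        r=cv2.minEnclosingCircle(q[:,:2].astype(np.float32));print(nm,(w[:2]+[sg*2.4,-sg*.25]).round(1),np.ptp(q,axis=0)[:2].round(1),np.round(np.array(r[0])+[sg*2.4,-sg*.25],1),round(r[1],1))
    # handle right edge & base plate
    F=(X[...,2]>4)&(X[...,2]<16)&(S<80)&(V>90)&(abs(X[...,1]-170)<180)&(abs(X[...,0]-515)<60)
    q=onplane(C,np.argwhere(F)[:,::-1],10)[:,:2].astype(np.float32)
    R=cv2.minAreaRect(q);print("plate",R)
    bl=(H>95)&(H<125)&(S>80)&(X[...,2]>62)&(X[...,2]<95)&(X[...,0]<560)&(X[...,0]>492)
    Q=X[bl];ys=np.arange(130,280,8);e=[(y,np.percentile(Q[abs(Q[:,1]-y)<4][:,0],97)) for y in ys if (abs(Q[:,1]-y)<4).sum()>15]
    e=np.array(e);print("yaw edge",np.degrees(-np.polyfit(e[:,0],e[:,1],1)[0]).round(2))
```

```text
g1 [500.1  90.6 290.1] [ 1.e-04 -4.e-04 -1.e+00]
brass [518.5  90.4] [23.6 25.1] [518.3  90.5] 13.2
flange+nut [252.8  90.4] [ 22.3 183.2] [242.2  90.4] 91.6
plate ((517.1815795898438, 179.41445922851562), (70.37288665771484, 246.77639770507812), 2.5659210681915283)
yaw edge 2.11
g2 [500.4 178.9 290. ] [-0.e+00  2.e-04 -1.e+00]
brass [518.6  91. ] [23.6 26.2] [518.1  91.3] 13.5
flange+nut [518.9  91.2] [41.7 41.6] [518.9  91.3] 21.0
plate ((517.3333740234375, 180.1425323486328), (70.2552490234375, 246.55674743652344), 2.65330171585083)
yaw edge 2.62
n2 [519.  91. 225.] [-0. -0. -1.]
brass [519.9  91.1] [24.8 24.3] [520.1  90.9] 13.6
flange+nut [519.5  90.8] [41.3 41. ] [520.   90.8] 20.9
plate ((493.6791076660156, 175.7572479248047), (65.91450500488281, 253.3738250732422), 13.030717849731445)
yaw edge 2.1
```

Run:
```python
from h import *
for i in range(2): c=optics.camera_params("wrist");print(c["T_tool_cam"][:3].round(3).tolist(),c["mtx"][0].round(2))
p,d,C=load("n2");print(onplane(C,(254.6,193.),100))
X=cloud(C,d);h=cv2.cvtColor(p,cv2.COLOR_RGB2HSV).astype(int);H,S,V=[h[...,i] for i in range(3)]
for near in((abs(X[...,0]-519)<25)&(abs(X[...,1]-91)<25),np.hypot(X[...,0]-521,X[...,1]-90)<27):
    m=(H>14)&(H<33)&(S>100)&(V>80)&near
    c=cv2.convexHull(max(cv2.findContours(m.astype(np.uint8),0,1)[0],key=cv2.contourArea));M=cv2.moments(c);print(c[:,0].min(0),c[:,0].max(0),M["m10"]/M["m00"],M["m01"]/M["m00"])
```

```text
[[0.001, -0.951, -0.31, 80.471], [1.0, 0.0, 0.0, 0.427], [-0.0, -0.31, 0.951, -116.833]] [345.88   0.   254.85]
[[0.001, -0.951, -0.31, 80.471], [1.0, 0.0, 0.0, 0.427], [-0.0, -0.31, 0.951, -116.833]] [345.88   0.   254.85]
[[517.49288035  91.34037386 100.        ]]
[238 177] [271 209] 254.57339921762403 193.03314803376568
[238 177] [271 209] 254.57339921762403 193.03314803376568
```

The reported wrist calibration changed slightly since the earlier captures. I'll remeasure the nut now with the same bias correction, then pick the middle socket and try it.

```bash
cat >> h.py <<'E'
S=sensors.read_state
SOCK=dict(far=(477.9,-124.7,-41),mid=(463.4,-187.7,-20),near=(451.2,-251.8,-42))
def settle():
    for i in range(12):
        if np.abs(S()["qvel"]).max()<.004:break
        ctrl.hold(.05)
def pick(n):
    x,y,a=SOCK[n];R=down(np.radians(a));ctrl.gripper_to(50)
    ctrl.move_ptp((x,y,150),R);settle();ctrl.move_l((x,y,78),vel=120,threshold=10)
    z=S()["eef_pos"][2];ctrl.gripper_to(15,force=50);s=S();print("pick",n,z.round(1),s["grip_width"].round(1),s["grasp_force"].round(1))
    ctrl.move_l((x,y,200),vel=250);print("after lift",S()["grip_width"].round(1))
def putback(n):
    x,y,a=SOCK[n];R=down(np.radians(a));ctrl.move_ptp((x,y,115),R);settle()
    ctrl.move_l((x,y,78.5),vel=100,threshold=8);print("put z",S()["eef_pos"][2].round(1))
    ctrl.gripper_to(50);ctrl.move_l((x,y,150),vel=250)
def seat(nut,yaw,top=188,low=157):
    R=down(yaw);ctrl.move_ptp((*nut,top),R);settle();hit=False
    hit=ctrl.move_l((*nut,low),vel=40,threshold=8);ctrl.hold(.1);s=S()
    print("seat",hit,s["eef_pos"].round(1),s["force"].round(1),s["t"])
    return s["eef_pos"][2]
E
python3 - <<'E'
from h import *
ctrl.move_ptp((520,91,241),down(-np.pi/2));settle();p,d,C=snap("n3");print(np.load("pics/n3.npz")["pos"].round(2),optics.camera_params("wrist")["T_tool_cam"][:2,3])
X=cloud(C,d);h=cv2.cvtColor(p,cv2.COLOR_RGB2HSV).astype(int);H,S_,V=[h[...,i] for i in range(3)]
near=(np.hypot(X[...,0]-521,X[...,1]-90)<27)
for nm,m,z in(("brass",(H>14)&(H<33)&(S_>100)&(V>80)&near,100),("flange",near&(X[...,2]>88)&(X[...,2]<112)&(d>0),92)):
    c=cv2.convexHull(max(cv2.findContours(m.astype(np.uint8),0,1)[0],key=cv2.contourArea));M=cv2.moments(c)
    w=onplane(C,(M["m10"]/M["m00"],M["m01"]/M["m00"]),z)[0];q=onplane(C,c[:,0],z)
    r=cv2.minEnclosingCircle(q[:,:2].astype(np.float32));print(nm,(w[:2]+[-2.4,.3]).round(1),np.ptp(q,axis=0)[:2].round(1),np.round(np.array(r[0])+[-2.4,.3],1),round(r[1],1))
red=((H<6)|(H>174))&(S_>150)&(V>70)&(X[...,2]>50);Q=X[red];print("lever tip",Q[Q[:,1].argmin()].round(1),Q[Q[:,1].argmax()].round(1))
pick("mid");print(S()["t"])
E
```

```text
[520.12  89.57 240.88] [80.47189527  0.42510505]
brass [518.8  90.6] [24.5 25. ] [518.7  90.7] 13.4
flange [519.5  90.7] [41.  40.2] [519.   90.9] 21.0
lever tip [ 492.3 -127.4   65.2] [489.  243.3  67.3]Traceback (most recent call last):
  File "<stdin>", line 10, in <module>
  File "h.py", line 46, in pick
    z=S()["eef_pos"][2];ctrl.gripper_to(15,force=50);s=S();print("pick",n,z.round(1),s["grip_width"].round(1),s["grasp_force"].round(1))
                                                                                     ^^^^^^^^^^^^^^^^^^^^^
AttributeError: 'float' object has no attribute 'round'
```

```bash
sed -i 's/\.round(1)/.__round__(1)/g; ' h.py; sed -i 's/s\["eef_pos"\].__round__(1)/s["eef_pos"].round(1)/; s/s\["force"\].__round__(1)/s["force"].round(1)/; s/s\["t"\])$/s["t"])/' h.py; sed -i 's/NUT=.*/NUT=np.array([519.1,90.7]);GY=np.radians(2.6)/' h.py
python3 - <<'E'
from h import *
s=S();print(s["eef_pos"].round(1),s["grip_width"],s["grasp_force"],s["t"])
x,y,a=SOCK["mid"];ctrl.move_l((x,y,200),vel=250);s=S();print(s["grip_width"],s["force"])
z=seat(NUT,GY-np.pi/3)
E
```

```text
[ 464.2 -188.2   79.1] 23.34963198153013 49.47271220153198 24.775
23.021732412755366 [-0.34325689 -0.0908277  -2.22107307]
seat True [519.5  90.4 169.9] [ 0.3 -0.8  4.3] 27.4083
```

The middle socket stops 10.8 mm above the expected seat, which means its rim is on the nut's cone. I'll put it back and try the far one.

Run:
```python
from h import *
ctrl.move_l((*NUT,192),vel=200)
putback("mid");pick("far");z=seat(NUT,GY-np.pi/3)
p,d=optics.grab_frame("scene");q,_=optics.grab_frame("side")
cv2.imwrite("pics/m5.png",np.hstack([cv2.resize(p[130:340,180:340,::-1],(380,500)),cv2.resize(q[150:310,160:300,::-1],(400,500))]))
```

```text
put z 113.1
pick far 78.4 14.9 0.0
after lift 15.0
seat False [519.5  90.7 157.4] [-0.1  0.3  0.3] 35.1333
```

View pics/m5.png

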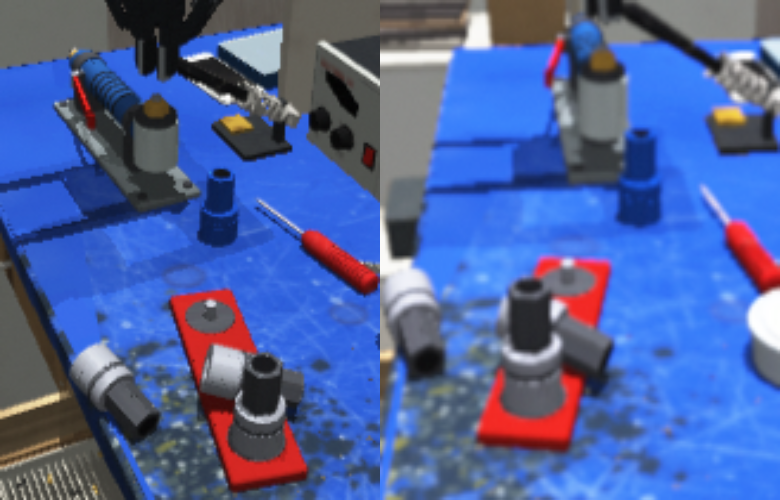

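The pictures show the put-back failed. On the way down the carried socket struck the far one. One socket now lies on the rack at left-picture (250,375), another lies on the bench near the edge at (115,390), and the near one still stands at (262,410). Nothing has left the bench, and the lever is back out at (82,95). I'll lift clear and measure the lying ones from above.

Run:
```python
from h import *
ctrl.move_l((*NUT,230),vel=250);ctrl.gripper_to(60)
ctrl.move_ptp((440,-150,270),down(-np.pi/2));settle();p,d,C=snap("v1");print(S()["t"],S()["eef_pos"].round(1))
X=cloud(C,d)+np.array([-2.4,.3,1.0])
np.save("pics/v1X.npy",X)
cv2.imwrite("pics/v1c.png",cv2.resize(p[60:290,100:420,::-1],(800,575),interpolation=3))
```

```text
37.3833 [ 440.4 -148.9  269.7]
```

View pics/v1c.png

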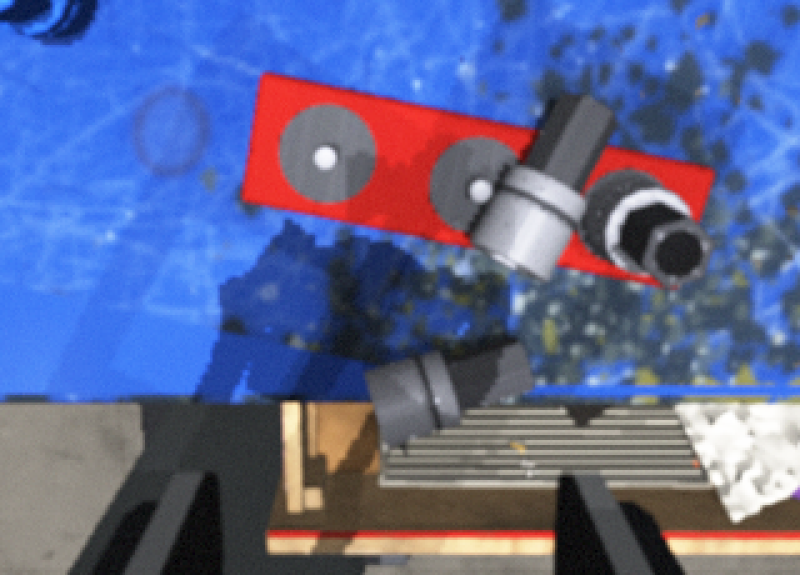

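The view shows both pegs free at (325,157) and (480,190). The near socket stands with its top at (680,250). One socket lies across the bar, mouth at (520,255) and grip at (580,120). The other lies right at the bench edge, mouth end at (400,405) and grip end at (515,365). I'll get its height and axis from depth.

Run:
```python
from h import *
X=np.load("pics/v1X.npy");p,d,C=load("v1");S_=cv2.cvtColor(p,cv2.COLOR_RGB2HSV)[...,1]
f=lambda u,v:(int(round(v/2.5+60)),int(round(u/2.5+100)))
for nm,P in dict(edge=[(380,375),(400,400),(425,395),(405,435),(450,380),(480,375),(500,365),(520,365),(490,350)],rack=[(500,250),(520,260),(540,210),(550,190),(560,150),(575,125),(590,110)],bench=[(300,385),(570,385),(650,370)],peg=[(325,157),(480,190)],top=[(680,250)]).items():
    print(nm,[X[f(*a)].round().astype(int).tolist() for a in P])
# segment: non-blue, above local
for nm,(u0,v0,u1,v1,zl) in dict(edge=(365,335,535,450,6),rack=(465,90,618,285,24)).items():
    a,b=f(u0,v0),f(u1,v1);Q=X[a[0]:b[0],a[1]:b[1]].reshape(-1,3);Q=Q[(Q[:,2]>zl)&(Q[:,2]<70)]
    r=cv2.minAreaRect(Q[:,:2].astype(np.float32));print(nm,r,Q.min(0).round(),Q.max(0).round())
    v=np.linalg.svd(Q[:,:2]-np.array(r[0]),full_matrices=0)[2][0];t=(Q[:,:2]-r[0])@v;n=(Q[:,:2]-r[0])@[-v[1],v[0]]
    print("axis",v.round(2));
    for k in range(-40,41,8):
        m=abs(t-k)<4
        if m.sum()>4: print(k,(np.array(r[0])+k*v).round(),"n",n[m].min().round(),n[m].max().round(),"ztop",np.percentile(Q[m][:,2],95).round(1))
# IK options: tool tilted
def tilt(az,th): # approach z tilted from down by th toward azimuth az, closing horizontal perpendicular
    z=np.array([np.sin(th)*np.cos(az),np.sin(th)*np.sin(az),-np.cos(th)]);y=np.array([-np.sin(az),np.cos(az),0]);return np.c_[np.cross(y,z),y,z]
for az in np.radians(range(-180,180,30)):
    print(round(np.degrees(az)),[sum(ctrl.solve_ik((478,-125,70+h),R@np.diag([s,s,1])) is not None for s in(1,-1)) for h in(0,40) for th in np.radians((30,45,60,75,90)) for R in[tilt(az,th)]])
```

```text
edge [[381, -146, 28], [373, -155, 38], [375, -166, 36], [355, -157, 34], [379, -177, 28], [381, -191, 26], [385, -199, 26], [385, -208, 26], [390, -195, 19]]
rack [[444, -193, 54], [440, -201, 55], [459, -209, 50], [466, -213, 48], [481, -218, 38], [490, -223, 35], [496, -229, 34]]
bench [[366, -107, 1], [366, -237, 2], [374, -274, 1]]
peg [[476, -123, 27], [463, -188, 26]]
top [[451, -253, 85]]
edge ((374.2989501953125, -178.05007934570312), (34.946571350097656, 71.69192504882812), 17.024320602416992) [ 347. -214.    7.] [ 394. -139.   41.]
axis [-0.2   0.98]
-32 [ 381. -209.] n -14.0 10.0 ztop 27.4
-24 [ 379. -202.] n -14.0 11.0 ztop 28.1
-16 [ 377. -194.] n -13.0 11.0 ztop 29.0
-8 [ 376. -186.] n -12.0 12.0 ztop 30.1
0 [ 374. -178.] n -16.0 16.0 ztop 35.7
8 [ 373. -170.] n -17.0 18.0 ztop 37.1
16 [ 371. -162.] n -16.0 18.0 ztop 37.8
24 [ 370. -155.] n -15.0 19.0 ztop 39.0
32 [ 368. -147.] n -15.0 21.0 ztop 40.0
40 [ 366. -139.] n -14.0 -9.0 ztop 32.9
rack ((464.6279602050781, -213.20799255371094), (61.7508430480957, 76.23731231689453), 89.4765625) [ 427. -244.   24.] [ 503. -182.   56.]
axis [-0.84  0.54]
-40 [ 498. -235.] n -13.0 11.0 ztop 34.3
-32 [ 491. -231.] n -14.0 11.0 ztop 35.6
-24 [ 485. -226.] n -15.0 12.0 ztop 37.5
-16 [ 478. -222.] n -14.0 25.0 ztop 39.6
-8 [ 471. -218.] n -14.0 28.0 ztop 47.8
0 [ 465. -213.] n -17.0 35.0 ztop 49.1
8 [ 458. -209.] n -24.0 38.0 ztop 50.7
16 [ 451. -205.] n -26.0 19.0 ztop 52.8
24 [ 444. -200.] n -16.0 20.0 ztop 54.8
32 [ 438. -196.] n -15.0 21.0 ztop 54.1
-180 [2, 2, 2, 2, 2, 2, 2, 2, 2, 2]
-150 [2, 2, 2, 2, 2, 2, 2, 2, 2, 2]
-120 [2, 2, 2, 2, 2, 2, 2, 2, 2, 2]
-90 [1, 2, 0, 0, 0, 1, 2, 0, 0, 0]
-60 [1, 0, 0, 0, 0, 1, 0, 0, 0, 0]
-30 [2, 2, 2, 2, 2, 2, 0, 2, 0, 2]
0 [2, 2, 2, 2, 2, 2, 1, 2, 0, 2]
30 [1, 2, 2, 2, 2, 1, 2, 2, 2, 2]
60 [2, 2, 2, 2, 2, 2, 2, 2, 2, 2]
90 [2, 2, 2, 2, 2, 2, 2, 2, 2, 2]
120 [2, 2, 2, 2, 2, 2, 2, 2, 2, 2]
150 [2, 2, 2, 2, 2, 2, 2, 2, 2, 2]
```

From the depth data, the edge socket lies on the bench with its axis almost along y, mouth toward +y. The other leans over the bar with its grip toward +x. The pegs stand where I computed.

The order from here:
1. Test the near socket and park it on the far peg, travelling high.
2. Stand the other two up with a tilted tool.

```bash
cat >> h.py <<'E'
def putat(x,y,a,dz=79.5):
    R=down(np.radians(a));ctrl.move_ptp((x,y,185),R);settle()
    ctrl.move_l((x,y,dz),vel=150,threshold=20);z=S()["eef_pos"][2];print("put z",round(z,1))
    if z<84: ctrl.gripper_to(44);ctrl.move_l((x,y,170),vel=300)
    return z
def stand(P,a,beta,peg,h,L,open_=36,g=57):
    """P: point on the socket axis g mm above its rim, a: unit axis rim->grip; set upright on peg, tool approaching along horizontal h."""
    def Rt(a,u):
        z=-np.sin(beta)*a-np.cos(beta)*u;x=np.cos(beta)*a-np.sin(beta)*u;return np.c_[x,np.cross(z,x),z]
    y=np.cross([0,0,1.],a);y/=np.linalg.norm(y);u=np.cross(a,y)
    R=Rt(a,u);R2=Rt(np.array([0,0,1.]),-h);up=np.array([0,0,1.])
    T=P-L*R[:,2];peg=np.asarray(peg,float);T2=np.r_[peg,12+g+1.5]-L*R2[:,2]
    return R,T,R2,T2
E
python3 - <<'E'
from h import *
print(ctrl.tcp_to_tips)
pick("near");z=seat(NUT,GY-np.pi/3)
E
```

```text
25.0
pick near 78.5 23.3 49.6
after lift 23.2
seat True [519.5  90.8 159.2] [-0.8  0.1  4.3] 42.7417
```

The near socket goes fully down (159.2, 11 mm lower than the first), so it is the one that fits. I'll park it on the far peg, stand the two fallen sockets up, then come back for it.

```bash
cat > plan.py <<'E'
from h import *
def unit(v): v=np.array(v,float);return v/np.linalg.norm(v)
hh=lambda az:np.array([np.cos(np.radians(az)),np.sin(np.radians(az)),0])
def rackplan(az,b=15): return stand(np.array([489.5,-227.3,23.]),unit((.876,-.484,-.21)),np.radians(b),(463.8,-188),hh(az),20)
def edgeplan(az,b=25): return stand(np.array([374.3,-178,0])+21*unit((.24,-.97,0))+[0,0,14],unit((.24,-.97,-.09)),np.radians(b),(450.8,-252.3),hh(az),17.5)
E
python3 - <<'E'
from plan import *
ctrl.move_l((*NUT,205),vel=250)
print(putat(477.9,-124.2,-42))
print(S()["t"],S()["q"].round(2))
up=np.array([0,0,1.])
for nm,f in(("rack",rackplan),("edge",edgeplan)):
  for az in(-30,-12,0,20,40):
    R,T,R2,T2=f(az)
    q=[ctrl.solve_ik(*a) for a in((T+60*up,R),(T,R),(T2+60*up,R2),(T2,R2),(T2-60*R2[:,2],R2))]
    print(nm,az,T.round(),T2.round(),[None if x is None else x.round(1).tolist() for x in q])
E
```

```text
put z 79.6
79.57543180033187
45.6 [-0.43  0.13  1.82  0.    1.2   0.3 ]
rack -30 [ 497. -232.   41.] [ 447. -178.   76.] [[-0.6, 0.6, 1.4, -0.0, 1.6, 1.5], [-0.6, 0.7, 1.4, -0.0, 1.5, 1.5], None, None, None]
rack -12 [ 497. -232.   41.] [ 445. -184.   76.] [[-0.6, 0.6, 1.4, -0.0, 1.6, 1.5], [-0.6, 0.7, 1.4, -0.0, 1.5, 1.5], None, None, None]
rack 0 [ 497. -232.   41.] [ 444. -188.   76.] [[-0.6, 0.6, 1.4, -0.0, 1.6, 1.5], [-0.6, 0.7, 1.4, -0.0, 1.5, 1.5], [-1.2, 0.3, 2.5, 1.8, 1.2, -1.2], [-1.2, 0.6, 2.4, 1.9, 1.3, -1.4], None]
rack 20 [ 497. -232.   41.] [ 446. -195.   76.] [[-0.6, 0.6, 1.4, -0.0, 1.6, 1.5], [-0.6, 0.7, 1.4, -0.0, 1.5, 1.5], [-1.3, 0.4, 2.2, 1.4, 1.4, -1.1], [-1.3, 0.6, 2.2, 1.4, 1.3, -1.2], [-1.4, 0.6, 2.2, 1.3, 1.4, -1.2]]
rack 40 [ 497. -232.   41.] [ 449. -200.   76.] [[-0.6, 0.6, 1.4, -0.0, 1.6, 1.5], [-0.6, 0.7, 1.4, -0.0, 1.5, 1.5], [-1.2, 0.5, 2.0, 1.1, 1.5, -1.0], [-1.2, 0.7, 2.0, 1.1, 1.5, -1.1], [-1.3, 0.7, 2.0, 1.0, 1.6, -1.1]]
edge -30 [ 381. -207.   29.] [ 437. -244.   78.] [[-0.9, 0.4, 1.8, 0.2, 1.4, 2.0], [-0.9, 0.5, 1.8, 0.2, 1.3, 1.9], None, None, None]
edge -12 [ 381. -207.   29.] [ 435. -249.   78.] [[-0.9, 0.4, 1.8, 0.2, 1.4, 2.0], [-0.9, 0.5, 1.8, 0.2, 1.3, 1.9], [-1.2, 0.1, 2.4, 1.9, 0.9, -1.0], [-1.2, 0.4, 2.4, 2.0, 1.0, -1.2], None]
edge 0 [ 381. -207.   29.] [ 435. -252.   78.] [[-0.9, 0.4, 1.8, 0.2, 1.4, 2.0], [-0.9, 0.5, 1.8, 0.2, 1.3, 1.9], [-1.3, 0.2, 2.3, 1.6, 1.0, -0.9], [-1.3, 0.4, 2.3, 1.7, 1.1, -1.1], [-1.5, 0.3, 2.4, 1.5, 1.1, -1.1]]
edge 20 [ 381. -207.   29.] [ 436. -258.   78.] [[-0.9, 0.4, 1.8, 0.2, 1.4, 2.0], [-0.9, 0.5, 1.8, 0.2, 1.3, 1.9], [-1.3, 0.3, 2.1, 1.2, 1.3, -0.9], [-1.3, 0.5, 2.1, 1.3, 1.2, -1.0], [-1.4, 0.4, 2.1, 1.2, 1.3, -1.0]]
edge 40 [ 381. -207.   29.] [ 439. -262.   78.] [[-0.9, 0.4, 1.8, 0.2, 1.4, 2.0], [-0.9, 0.5, 1.8, 0.2, 1.3, 1.9], [-1.2, 0.5, 1.9, 1.0, 1.5, -0.9], [-1.2, 0.6, 1.9, 1.0, 1.4, -1.0], [-1.3, 0.6, 1.9, 0.9, 1.5, -1.0]]
```

```bash
cat >> plan.py <<'E'
def go(plan):
    R,T,R2,T2=plan;up=np.array([0,0,1.])
    ctrl.gripper_to(40);ctrl.move_ptp(T+60*up,R);settle();hit=ctrl.move_l(T,vel=130,threshold=12)
    ctrl.gripper_to(12,force=50);s=S();print("grip",hit,s["eef_pos"].round(1),T.round(1),round(s["grip_width"],1),s["t"])
    if s["grip_width"]<21 or s["grip_width"]>30: return False
    ctrl.move_l(T+110*up,vel=250);print("held",round(S()["grip_width"],1))
    ctrl.move_ptp(T2+80*up,R2);settle()
    hit=ctrl.move_l(T2,vel=130,threshold=14);s=S();print("place",hit,s["eef_pos"].round(1),T2.round(1),s["force"].round(1),s["t"])
    for n in("scene","side"): p,d=optics.grab_frame(n);cv2.imwrite(f"pics/pl_{n}.png",p[:,:,::-1]);np.savez(f"pics/pl_{n}.npz",p=p,d=d)
    return not hit or s["eef_pos"][2]-T2[2]<5
def release(plan):
    R2=plan[2];T2=plan[3];ctrl.gripper_to(44);ctrl.move_l(S()["eef_pos"]-60*R2[:,2],vel=200);print("released",S()["t"])
E
python3 - <<'E'
from plan import *
pl=rackplan(40)
if go(pl): release(pl)
p,d=optics.grab_frame("scene");q,_=optics.grab_frame("side")
cv2.imwrite("pics/m6.png",np.hstack([cv2.resize(p[130:340,160:340,::-1],(400,500)),cv2.resize(q[150:310,140:300,::-1],(400,500))]))
E
```

```text
grip False [ 498.3 -232.3   42.1] [ 497.4 -231.7   40.8] 24.6 47.9667
held 25.0
place True [ 449.2 -199.8   80.2] [ 449.  -200.4   75.7] [ 0.1 -1.6  3.2] 51.4167
released 52.2917
```

View pics/m6.png

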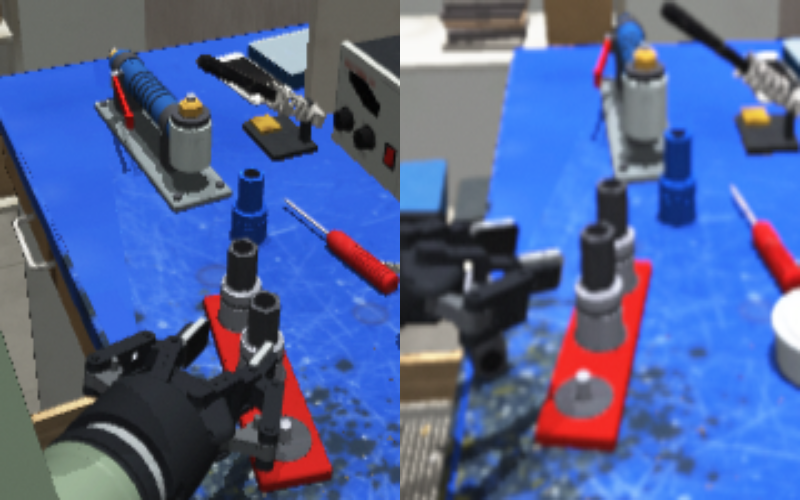

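Both pictures show the second socket standing upright on the middle peg, at (262,320) and (597,285), with the fitting one on the far peg at (240,270). Now the edge socket goes onto the near peg.

```bash
sed -i 's/hh(az),17.5)/hh(az),19)/' plan.py
python3 - <<'E'
from plan import *
pl=edgeplan(40)
ctrl.move_l(S()["eef_pos"]+[0,0,60],vel=250)
if go(pl): release(pl)
p,d=optics.grab_frame("scene");q,_=optics.grab_frame("side")
cv2.imwrite("pics/m7.png",np.hstack([cv2.resize(p[130:340,160:340,::-1],(400,500)),cv2.resize(q[150:310,140:300,::-1],(400,500))]))
E
```

```text
grip False [ 382.4 -208.3   31.3] [ 381.6 -207.6   30.4] 22.6 56.3833
held 23.2
place True [ 437.7 -262.4   79.3] [ 437.6 -263.4   78.5] [-0.7 -0.6  3.4] 60.05
released 60.9333
```

View pics/m7.png

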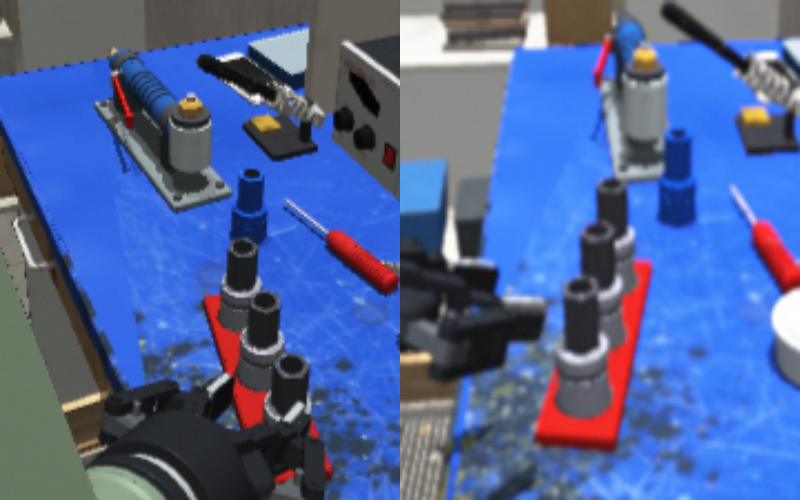

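All three stand upright on the pegs: left picture (240,270), (262,320), (290,385), and the side view agrees. Now I'll re-grip the fitting socket, seat it, and hand in if the height and force are right.

Run:
```python
from plan import *
x,y=477.9,-124.2;R=down(np.radians(-42))
ctrl.move_l(S()["eef_pos"]+[0,0,70],vel=300)
ctrl.move_ptp((x,y,150),R);settle();ctrl.move_l((x,y,79),vel=160,threshold=12)
ctrl.gripper_to(15,force=50);s=S();print(s["eef_pos"].round(1),s["grip_width"],s["t"]);z0=s["eef_pos"][2]
if 21<s["grip_width"]<27:
    ctrl.move_l((x,y,195),vel=300);z=seat(NUT,GY-np.pi/3,low=156.5);s=S();print(s["grip_width"],s["t"],z-z0)
    if 78.5<z-z0<82.5 and s["force"][2]>2: ctrl.finish_job();print("finished",S()["t"])
```

```text
[ 479.1 -124.7   80.4] 23.048880292300165 63.975
seat True [518.5  90.7 160.4] [-0.9 -0.3  5. ] 66.75
23.42532109240518 66.75 79.97464412658945
the job is handed in; nothing more can be done
the job is handed in; nothing more can be done
```

I handed the job in at 66.8 s with the fitting socket gripped and pressed down at 5 N. It sits 80 mm above its rack height, which is fully seated. The lever was squeezed home first and sprang back. On my first put-back I knocked two sockets over; I stood both upright on pegs again. One of those two may never have been tried on the nut.

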